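Check the bench compressor's oil with its dipstick

TASK

Check the oil of the bench compressor: take the wiped dipstick off the white rest by its yellow handle, push it gently down the slanting dipstick tube until its red collar stops on the tube's mouth, then draw it right out again. Finish while still holding it by the handle for reading: the stick level and still, its marked tip about a hand's breadth (10 cm) above the steel drip tray and touching nothing. Leave the glass rod, the oil bottle and the sieve where they stand.

Things in the scene. Friction and masses are not known exactly. Their poses are not given: they have to be found in the camera images.
- dipstick_grip (a point): centre of the dipstick's yellow handle, a block 46 long (along the stick), 16 wide and 22 high. Dipstick axes: x along the stick from handle to tip; y across the 16 mm width; z along the 22 mm height. All weighs about 50 g; it balances about 50 ahead of this point. It lies level on the rest, stick axis 54 above the bench, the handle overhanging one side of the rest with free space below and beside it
- dipstick_collar (a point): centre of the collar's stop face, 29 ahead of the grip point along x; the red collar behind it is 28 in diameter and 6 thick, the handle begins right behind it
- dipstick_tip (a point): the rounded tip of the steel rod (6 diameter, two dark rings near the tip), 130 ahead of the collar's stop face, 159 ahead of the grip point; same axes as the handle
- tube_mouth (a point): centre of the open mouth of the compressor's steel dipstick tube, 165 above the bench. Axes: z points out of the tube along its axis, 40 degrees above level; the tube runs 140 back along -z, down into the crankcase. The bore is 11 in diameter, flared to 20 inside and 25 outside at the mouth over the last 14; when the collar's stop face lies on the mouth the stick is fully in
- compressor: the fixed bench compressor, origin under the crankcase on the bench. Its tube slants out towards the compressor's -y side (mouth at [-15, -145, 165]); crankcase 140 x 120 x 136 high round the origin, the finned cylinder on it rises to 231 at y = 22, the blue motor (top 171) reaches to x = 257
- tray: the fixed shallow steel drip tray, 220 (x) by 150 (y) outside, 18 high, wall and floor 3; origin at the centre of its underside on the bench, z up
- rest: the fixed white plastic pipette rest, 150 wide across its notches, two notched combs 94 apart, tooth tops 59 above the bench; the dipstick lies in one notch, the glass rod in another, 72 apart and parallel, origin at the centre of its underside; x runs along the sticks
- glass_rod_center (a point): middle of the loose glass stirring rod, 180 long and 6 thick, lying on the rest; leave it
- oil_bottle_center (a point): middle (75 up) of the loose amber oil bottle, 64 in diameter and 150 high; leave it
- sieve_center (a point): middle (22 up) of the loose steel test sieve, an open dish 102 in diameter and 45 high; leave it

How it is judged:
On the way, in this order (a step that is already met when the one before it is completed fails the run):
1. the dipstick is fully in: its collar stands on the tube's mouth, the stick down the bore (z of dipstick_collar in the frame of tube_mouth below 0.003 m and distance between dipstick_collar and tube_mouth below 0.008 m and z of dipstick_tip in the frame of tube_mouth below -0.12 m and angle between the x axis of dipstick_tip and the z axis of tube_mouth, either way round below 0.1 rad), for 0.1 s.
2. the dipstick is drawn right out of the tube (z of dipstick_tip in the frame of tube_mouth above 0.005 m), for 0.1 s.
At the end, for the whole second after the job is handed in: The gripper holds the dipstick by its yellow handle (within 35 mm of its centre); the stick is still and level within 9.7 degrees, its tip over the tray's outline and 60 to 200 mm above the bench, touching nothing but the gripper (contact force between the fingers and dipstick above 1 N and distance between the grasp point and dipstick_grip below 0.035 m and angle between dipstick_tip's own x axis and vertical between 1.4 and 1.74 rad and x of dipstick_tip in the frame of tray between -0.11 and 0.11 m and y of dipstick_tip in the frame of tray between -0.075 and 0.075 m and height (world z) of dipstick_tip between 0.06 and 0.2 m and linear speed of dipstick below 0.02 m/s and angular speed of dipstick below 0.2 rad/s and contact force between dipstick and compressor below 0.05 N and contact force between dipstick and tray below 0.05 N and contact force between dipstick and rest below 0.05 N and contact force between dipstick and glass_rod below 0.05 N and contact force between dipstick and oil_bottle below 0.05 N and contact force between dipstick and sieve below 0.05 N); the arm keeps its last pose, push and grip.
It fails at once if the dipstick is forced against the compressor or its tube (over 40 N) (contact force between dipstick and compressor above 40 N).
It fails at once if the glass rod is moved by more than 15 mm (distance of glass_rod_center from where it was at the start of the episode above 0.015 m).
It fails at once if the oil bottle is moved by more than 15 mm (distance of oil_bottle_center from where it was at the start of the episode above 0.015 m).
It fails at once if the sieve is moved by more than 15 mm (distance of sieve_center from where it was at the start of the episode above 0.015 m).
It also fails if it takes over 54 s, if anything falls off the work surface, if the arm or the gripper's body presses on something with over 40 N, if the wrist force passes 120 N, or if a joint passes its speed limit or range.

ROBOT

A 6-joint arm with a two-finger parallel gripper is mounted at the origin on the work surface. World frame = base frame: x ahead of the robot, y to its left, z up, the work surface at z = 0. Lengths are in m, angles in rad, forces in N, time in s.
With the tool pointing down it reaches from about 0.325 to 0.775 m from the base axis. Payload 5.5 kg.
Tool frame: the origin (TCP) lies midway between the tips of the shut fingers; the grasp point (between the pads) lies 19 mm behind it; z points along the fingers, y is the line along which they close (so a half turn about z gives the same grasp; the last joint's range is limited). The gripper opens to 85 mm and grips with 20 to 120 N. Pads are 22 mm wide; open, the fingers measure 114 mm over their backs; the gripper's body (76 mm by 85 mm) begins 54 mm behind the grasp point. The pads swing forward as they close: fully open they stand 13 mm farther back than shut.
Start: joints at [-1.232, 0.091, 1.231, -0, 1.82, -0.057], TCP at [0.231, -0.554, 0.231] pointing down, gripper open.
Joint ranges: [-2.87, 2.87], [-0.86, 2.18], [0.17, 2.46], [-1.51, 4.65], [0.06, 2.69], [-2.65, 2.65]. Speed limits (rad/s): [2.57, 2.57, 3.01, 3.14, 3.14, 3.14].

INTERFACE

Orientations are given as a unit quaternion [w, x, y, z].
In Python, from bench import ctrl gives the robot as it stands. The module is installed in compiled form; this text tells all that it offers.
- The arm moves only by the tool send_rows, never from a script. Its argument "increments" is a list of rows, each a list of 3 entries, a list of its own where there are three numbers: the turn, a rotation vector about the tool's x, y, z in units of 6 degrees (1.0 is 6 degrees), then the shift along the tool's x, y, z in units of 50 mm (1.0 is 50 mm), then the opening in per cent of the stroke, from 0 (shut) to 100 (fully open). In form: [[[ax, ay, az], [x, y, z], hand], ...]. A call has exactly 8 rows; each row is the pose to reach, as a shift and turn from the pose commanded when the call began, along the tool's axes at that moment; what a row does not reach only later rows make up. A row lasts 1/10 s, in which the tool goes at most 50 mm and 8.59 degrees, less where a joint would pass 70% of its speed; a pose out of reach is approached as far as the arm can. A call with a gripper value outside its range is refused whole. The fingers move at their own pace and stop on an object; the grip force is fixed at half the most. Time passes only in rows, so rows that repeat a pose let the fingers close, or fill a call up. It gives the time, the measured TCP pose, the force, the opening and the grip force at its end, in the units of the state.
- ctrl.get_obs(): the state, without advancing time (a new reading comes with each control period).
- ctrl.grab_frame(name): name is "side" or "top" or "wrist"; returns a dict with "pixels" (420x560x3 uint8, red, green, blue), "mtx" (3x3 intrinsics, pixels), "camera_from_world" (4x4, takes a point from world to camera coordinates). Camera axes: x right, y up, looking along -z (the intrinsics and any distortion apply to the point x, -y, -z); pixel columns grow to the right and rows downward; lengths in m; the calibration is good to about 2 mm. A picture is of the moment at which its call begins. There is no depth.
- ctrl.job_done(): hands the job in; it is judged then, once.
The state is a dict: "clock": time; "joints": joint angles; "qvel": joint speeds; "joint_torque": joint torques, N m; "eef_pos": TCP position; "eef_rot": TCP orientation; "contact_force": force on the tool from outside, world axes, zero at the start; "wrist_torque": the same for the moment, N m; "width": finger opening in m; "grasp_force": force on a finger pad.
Only numpy, scipy, OpenCV 4.12 (cv2) and the standard library are available. Lean on these libraries where they do the work, as an engineer would, in place of code of your own. Each camera call takes 0.05 s, during which the arm holds its last target. There are 200 camera calls.

## Working session

There is one attempt and no reset: what is moved stays moved. The work goes in short steps, Python scripts to look and compute and a tool call to move; the robot and the scene stay as the last step left them, time stands still between calls to the robot, and variables do not carry over. Pictures are saved under pics/ and viewed, at most 10 in all, crops included, and the job is handed in when it is done.

Besides the shell and the picture viewer there is one more tool, called as name(argument=value, ...) on one line, values as JSON. send_rows: Moves the arm, as the interface text tells. Its arguments: {"type":"object","properties":{"increments":{"type":"array","items":{"type":"array"}}},"required":["increments"]}

```bash
mkdir -p pics; cat > h.py <<'E'
import numpy as np, cv2
from scipy.spatial.transform import Rotation as R
from bench import ctrl
def grab(n):
    f=ctrl.grab_frame(n); return f
def ray(f,uv):
    T=f["camera_from_world"]; K=f["mtx"]
    d=np.linalg.inv(K)@np.array([uv[0],uv[1],1.]); d=np.array([d[0],-d[1],-d[2]])
    Rm=T[:3,:3]; o=-Rm.T@T[:3,3]; return o,Rm.T@d/np.linalg.norm(d)
def onz(f,uv,z):
    o,d=ray(f,uv); return o+d*(z-o[2])/d[2]
def proj(f,p):
    T=f["camera_from_world"]; c=T[:3,:3]@np.asarray(p,float)+T[:3,3]
    q=f["mtx"]@np.array([c[0],-c[1],-c[2]]); return q[:2]/q[2]
def tri(f1,u1,f2,u2):
    o1,d1=ray(f1,u1);o2,d2=ray(f2,u2)
    s=np.linalg.lstsq(np.c_[d1,-d2],o2-o1,rcond=None)[0]
    a=o1+d1*s[0];b=o2+d2*s[1]; return (a+b)/2,np.linalg.norm(a-b)
def rot(o): q=o["eef_rot"]; return R.from_quat([q[1],q[2],q[3],q[0]])
def save(f,name,crop=None,sc=1):
    im=cv2.cvtColor(f["pixels"],cv2.COLOR_RGB2BGR)
    if crop: im=im[crop[1]:crop[3],crop[0]:crop[2]]
    cv2.imwrite("pics/"+name,cv2.resize(im,None,fx=sc,fy=sc,interpolation=cv2.INTER_CUBIC))
E
python3 - <<'E'
from h import *
import pickle
np.set_printoptions(precision=4,suppress=True)
o=ctrl.get_obs();print(o)
F={}
for n in("side","top","wrist"):
    f=grab(n);F[n]=f;save(f,n+"0.png")
    T=f["camera_from_world"];print(n,-T[:3,:3].T@T[:3,3],T[2,:3],f["mtx"].ravel(), list(f))
pickle.dump(F,open("F0.pkl","wb"))
a=np.vstack([F["side"]["pixels"],F["top"]["pixels"]])
E
```

```text
{'clock': 0.0, 'joints': array([-1.2317,  0.0919,  1.2319, -0.    ,  1.8198, -0.0567]), 'qvel': array([ 0.0008, -0.0006, -0.0004, -0.    , -0.0003,  0.0009]), 'joint_torque': array([ -0.001 , -45.8733, -41.8025,  -0.0005,   0.0116,   0.    ]), 'eef_pos': array([ 0.2312, -0.5533,  0.2301]), 'eef_rot': array([-0.001 ,  0.9805,  0.1966, -0.0002]), 'contact_force': array([-0.2637, -0.1616,  0.1777]), 'wrist_torque': array([-0.0135, -0.0248,  0.0415]), 'grasp_force': 0.0, 'width': 0.08526429811487435}
side [ 0.5081 -0.9732  0.8804] [-0.0643 -0.7854  0.6156] [469.1746   0.     280.3237   0.     469.1746 214.2212   0.       0.
   1.    ] ['pixels', 'mtx', 'camera_from_world']
top [ 0.3743 -0.0141  1.1912] [-0.1714  0.0063  0.9852] [401.9545   0.     283.4516   0.     401.9545 208.2773   0.       0.
   1.    ] ['pixels', 'mtx', 'camera_from_world']
wrist [ 0.2935 -0.5285  0.3733] [0.2425 0.1    0.965 ] [291.6583   0.     281.3211   0.     291.6583 209.482    0.       0.
   1.    ] ['pixels', 'mtx', 'camera_from_world']
```

View pics/top0.png

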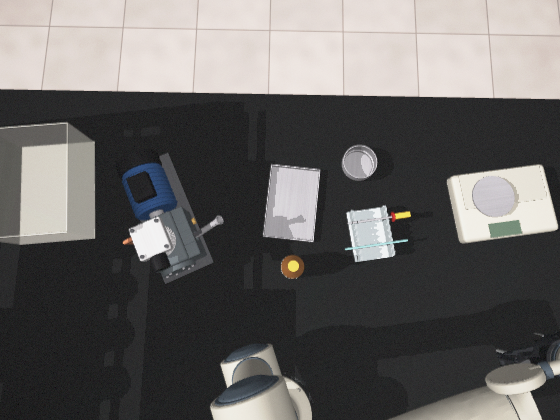

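View pics/side0.png

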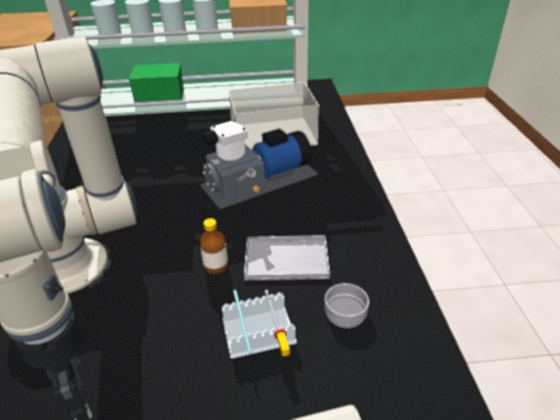

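Top view: the yellow handle is at (402,215) with the red collar at (393,215) and the stick pointing left. The tube mouth is near (219,219), the tray near (292,203), the bottle at (292,266) and the sieve at (359,162). In the side view the handle is at (282,343) and the tube mouth near (252,174).

```bash
python3 - <<'E'
from h import *
import pickle
np.set_printoptions(precision=4,suppress=True)
F=pickle.load(open("F0.pkl","rb"))
def cen(f,lo,hi,box,k=1):
    h=cv2.cvtColor(f["pixels"],cv2.COLOR_RGB2HSV); m=cv2.inRange(h,lo,hi)
    M=np.zeros_like(m);x0,y0,x1,y1=box;M[y0:y1,x0:x1]=m[y0:y1,x0:x1]
    y,x=np.nonzero(M);pts=np.c_[x,y];return pts.mean(0),pts
bx={"top":(385,200,420,230),"side":(265,320,300,360)}
c={};
for n in bx:
    y,py=cen(F[n],(20,120,100),(35,255,255),bx[n]); 
    r1,pr=cen(F[n],(0,120,80),(10,255,255),bx[n]); 
    c[n]=(y,r1);print(n,y,len(py),py.min(0),py.max(0),r1,len(pr))
g=tri(F["top"],c["top"][0],F["side"],c["side"][0]);r=tri(F["top"],c["top"][1],F["side"],c["side"][1])
print("grip",g,onz(F["top"],c["top"][0],.065),"collar",r,onz(F["top"],c["top"][1],.06))
# tray corners top-left etc in top view
for uv in((271,165),(320,170),(313,242),(263,236)):print("tray",onz(F["top"],uv,.018))
print("bottle",onz(F["top"],(292,266),.15),"sieve",onz(F["top"],(359,162),.045),"mouth",onz(F["top"],(219,219),.165))
a=cv2.cvtColor(F["top"]["pixels"],cv2.COLOR_RGB2BGR)[140:290,110:240];b=cv2.cvtColor(F["side"]["pixels"],cv2.COLOR_RGB2BGR)[110:210,190:320]
a=cv2.resize(a,None,fx=4,fy=4,interpolation=2)[:600];b=cv2.resize(b,None,fx=4,fy=4,interpolation=2)
cv2.imwrite("pics/top_c.png",a[:,:]);cv2.imwrite("pics/side_c.png",b)
E
```

```text
top [402.6162 214.5455] 99 [395 211] [410 218] [392.8485 216.3939] 33
side [283.2374 343.9242] 198 [277 332] [289 355] [278.9375 332.4375] 16
grip (array([ 0.5581, -0.3635,  0.0554]), np.float64(0.0021146282853342574)) [ 0.5576 -0.3605  0.065 ] collar (array([ 0.5519, -0.3346,  0.0577]), np.float64(0.0022440248976133828)) [ 0.5526 -0.3339  0.06  ]
tray [0.7104 0.0178 0.018 ]
tray [ 0.6973 -0.1302  0.018 ]
tray [ 0.4798 -0.1095  0.018 ]
tray [0.4951 0.037  0.018 ]
bottle [ 0.4055 -0.0449  0.15  ] sieve [ 0.7163 -0.243   0.045 ] mouth [0.5221 0.1449 0.165 ]
```

View pics/top_c.png

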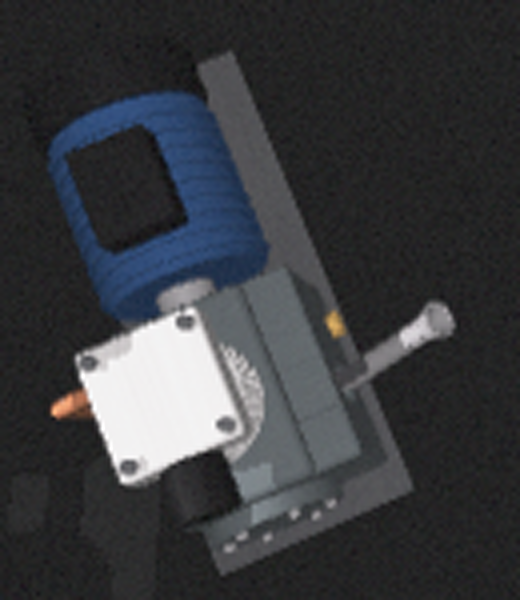

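View pics/side_c.png

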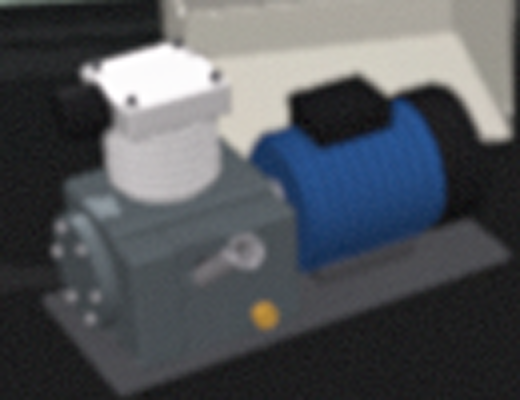

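The mouth is at about (219.5,219.5) in the top view and (250.7,172.5) in the side view. The base plate's edge gives the compressor's yaw.

```bash
cat >> h.py <<'E'
np.set_printoptions(precision=4,suppress=True)
GP=0.019
def target(stick_az,stick_pitch,lean):
    """tool rotation: stick azimuth deg, pitch down deg; lean deg of tool about its y relative to stick"""
    a=np.radians(stick_az); x=np.array([np.cos(a),np.sin(a),0]); z=np.array([0,0,-1.]); y=np.cross(z,x)
    return R.from_matrix(np.c_[x,y,z])*R.from_rotvec([0,np.radians(lean-stick_pitch),0])
def plan(o_pos,o_rot,t_pos,t_rot):
    """turn and shift in row units from commanded pose to target TCP pose"""
    return (o_rot.inv()*t_rot).as_rotvec(degrees=True)/6, o_rot.inv().apply(np.asarray(t_pos)-o_pos)/.05
E
python3 - <<'E'
from h import *
import pickle
F=pickle.load(open("F0.pkl","rb"));t=F["top"];s=F["side"]
m,e=tri(t,(219.5,219.5),s,(250.7,172.5));print("mouth",m,e)
C=lambda x,y:(110+x/4,140+y/4)
a=onz(t,C(410,490),.01);b=onz(t,C(232,52),.01);d=b-a;print("base edge az",np.degrees(np.arctan2(d[1],d[0])),np.linalg.norm(d))
q=onz(t,C(355,383),.094);d=m-q;print("tube az",np.degrees(np.arctan2(d[1],d[0])),d)
for yaw in(20,21,22,23,24): 
    y=np.radians(yaw);o=m-R.from_rotvec([0,0,y]).apply([-.015,-.145,.165]);u=R.from_rotvec([0,0,y])
    print(yaw,o,[np.round((proj(f,o+u.apply([0,22e-3,.231]))-((110,140) if n=="top" else (190,110)))*4) for n,f in F.items() if n!="wrist"])
o=ctrl.get_obs()
T=target(101,0,20);f=T.apply([0,0,1]);st=np.array([np.cos(np.radians(101)),np.sin(np.radians(101)),0])
p=np.array([.558,-.362,.054])-st*.004+T.apply([0,0,GP]);hov=p-.1*f
print(p,hov,plan(o["eef_pos"],rot(o),hov,T))
E
```

```text
mouth [0.5201 0.1439 0.1619] 0.0023153692670254016
base edge az 24.553163705560298 0.3614482755579709
tube az -61.90835170005356 [ 0.0349 -0.0653  0.0679]
20 [ 0.4846  0.2852 -0.0031] [array([171.,  62.]), array([149., 371.])]
21 [ 0.4822  0.2846 -0.0031] [array([167.,  63.]), array([149., 376.])]
22 [ 0.4797  0.2839 -0.0031] [array([164.,  64.]), array([151., 380.])]
23 [ 0.4773  0.2832 -0.0031] [array([160.,  64.]), array([152., 385.])]
24 [ 0.4749  0.2824 -0.0031] [array([156.,  65.]), array([153., 390.])]
[ 0.5575 -0.3595  0.0361] [ 0.564  -0.3931  0.1301] (array([  2.2646,   2.784 , -12.9142]), array([ 7.3771, -0.3887,  2.0061]))
```

send_rows(increments=[[[0.3, 0.3, -1.3], [0.9, -0.1, 0.1], 50], [[0.5, 0.6, -2.6], [1.8, -0.2, 0.2], 50], [[0.7, 0.9, -3.9], [2.8, -0.3, 0.3], 50], [[0.9, 1.2, -5.2], [3.7, -0.5, 0.4], 50], [[1.2, 1.5, -6.6], [4.7, -0.6, 0.5], 50], [[1.4, 1.8, -7.9], [5.6, -0.7, 0.6], 50], [[1.6, 2.0, -9.2], [6.6, -0.8, 0.6], 50], [[1.9, 2.3, -10.4], [7.5, -0.9, 0.6], 50]])

```text
clock: 0.95
eef_pos: [0.5615, -0.366, 0.2009]
eef_rot: [-0.116, 0.724, 0.674, 0.094]
contact_force: [-0.2, -0.8, 0.5]
width: 0.0426
grasp_force: 0.0
```

```bash
python3 - <<'E'
from h import *
import pickle
f=grab("wrist");pickle.dump(f,open("w1.pkl","wb"));save(f,"w1.png")
o=ctrl.get_obs();print(o["clock"],o["eef_pos"],rot(o).as_matrix(),o["joints"])
for p in([.558,-.362,.054],[.552,-.334,.054],[.53,-.206,.054]):print(proj(f,p))
E
```

```text
1.0 [ 0.5669 -0.3615  0.1971] [[ 0.063   0.9977 -0.0232]
 [ 0.9523 -0.0531  0.3005]
 [ 0.2986 -0.041  -0.9535]] [-0.7251  0.4799  0.8587  0.2342  2.0155 -0.5871]
[282.4439 235.3349]
[274.9149 208.8035]
[246.2959  89.6028]
```

View pics/w1.png

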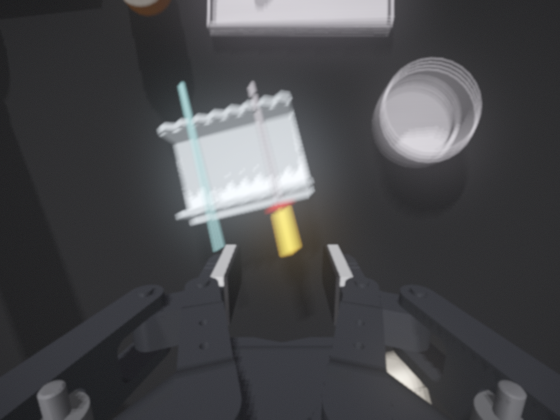

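The wrist view shows the handle at about (287,230), the collar at (278,208), the stick running up to its tip at (252,86), and the glass rod to the left, clear of the fingers.

```bash
cat >> h.py <<'E'
def stick(f,z=.054):
    h=cv2.cvtColor(f["pixels"],cv2.COLOR_RGB2HSV); out=[]
    for lo,hi in(((20,120,80),(35,255,255)),((0,110,60),(12,255,255))):
        m=cv2.inRange(h,lo,hi); n,l,st,c=cv2.connectedComponentsWithStats(m); k=1+st[1:,4].argmax(); out.append((c[k],st[k]))
    return out
E
python3 - <<'E'
from h import *
f=grab("wrist");save(f,"w2.png")
(y,sy),(r,sr)=stick(f);print(y,sy,r,sr)
o=ctrl.get_obs();P,Q=o["eef_pos"],rot(o);print(P,o["qvel"])
g=onz(f,y,.06);c=onz(f,r,.062);print("grip",g,"collar",c)
hs=f["pixels"][75:110,240:270].astype(int);print(hs.sum(2)[:, ::2][::3])
tip=onz(f,(252.5,85),.055);print("tip",tip,np.linalg.norm(tip-c),np.linalg.norm(tip-g))
d=tip-g;az=np.degrees(np.arctan2(d[1],d[0]));print(az)
d=c-g;print(np.degrees(np.arctan2(d[1],d[0])),np.linalg.norm(d))
E
```

```text
[278.4583 249.2346] [266 221  24  44 456] [156.615   9.265] [141   0  28  19 200]
[ 0.5642 -0.3636  0.1966] [-0.0698 -0.0708  0.0609 -0.0669 -0.0094  0.0468]
grip [ 0.559  -0.3697  0.06  ] collar [ 0.4451 -0.1136  0.062 ]
[[190 192 192 191 192 190 191 194 194 195 192 193 196 194 193]
 [190 194 194 193 193 193 194 193 196 195 195 192 194 195 193]
 [190 191 196 191 194 193 195 196 194 194 199 196 194 197 193]
 [194 197 199 196 195 196 199 198 199 196 197 197 199 199 198]
 [199 198 197 199 197 197 203 200 200 200 196 200 200 202 199]
 [198 214 377 417 250 202 203 202 205 202 202 206 203 203 203]
 [202 334 594 622 472 219 209 208 209 208 209 207 207 208 206]
 [210 279 556 632 541 271 212 212 213 213 212 211 212 211 210]
 [218 235 475 627 594 365 215 216 215 216 218 216 219 217 215]
 [221 221 340 447 407 310 218 221 223 221 219 219 219 218 224]
 [227 225 276 547 632 538 272 309 497 527 475 429 367 387 556]
 [389 362 320 492 630 595 534 635 656 654 654 653 651 647 656]]
tip [ 0.5407 -0.1981  0.055 ] 0.12780189499433947 0.1726140207009538
96.08087612342058
113.99133518390997 0.28024210687906576
```

```bash
python3 - <<'E'
from h import *
o=ctrl.get_obs();P,Q=o["eef_pos"],rot(o)
T=target(101,0,20);p=np.array([.558,-.362,.054])+T.apply([0,0,GP-.1]);print(p,plan(P,Q,p,T))
E
```

```text
[ 0.5633 -0.3892  0.1301] (array([ 0.3722,  0.4082, -2.4289]), array([-0.8825,  0.0722,  1.1168]))
```

send_rows(increments=[[[0.1, 0.1, -0.6], [-0.3, 0, 0.3], 50], [[0.2, 0.2, -1.2], [-0.5, 0, 0.6], 50], [[0.3, 0.3, -1.8], [-0.7, 0, 0.9], 50], [[0.4, 0.4, -2.4], [-0.9, 0.1, 1.1], 50], [[0.4, 0.4, -2.4], [-0.9, 0.1, 1.1], 50], [[0.4, 0.4, -2.4], [-0.9, 0.1, 1.1], 50], [[0.4, 0.4, -2.4], [-0.9, 0.1, 1.1], 50], [[0.4, 0.4, -2.4], [-0.9, 0.1, 1.1], 50]])

```text
clock: 1.85
eef_pos: [0.5605, -0.3948, 0.1371]
eef_rot: [-0.13, 0.632, 0.757, 0.108]
contact_force: [-0.5, 0.1, 0.9]
width: 0.0425
grasp_force: 0.0
```

```bash
python3 - <<'E'
from h import *
import pickle
f=grab("wrist");pickle.dump(f,open("w3.pkl","wb"));save(f,"w3.png",(150,0,410,270),2.2)
o=ctrl.get_obs();print(o["eef_pos"],rot(o).as_matrix(),o["qvel"])
h=cv2.cvtColor(f["pixels"],cv2.COLOR_RGB2HSV)
m=cv2.inRange(h,(20,120,80),(35,255,255));n,l,st,c=cv2.connectedComponentsWithStats(m);k=1+st[1:,4].argmax()
print("y",c[k],st[k],cv2.minAreaRect(np.argwhere(l==k)[:,::-1].astype(np.float32)))
x0,y0=st[k][:2];m=cv2.inRange(h,(0,110,60),(12,255,255));M=np.zeros_like(m);s=np.s_[y0-40:y0+15,x0-20:x0+40];M[s]=m[s]
r=np.argwhere(M)[:,::-1].mean(0);print("r",r,M.astype(bool).sum())
print("grip",onz(f,c[k],.06),"collar",onz(f,r,.06))
E
```

```text
[ 0.5605 -0.3947  0.137 ] [[-0.1684  0.9838 -0.0608]
 [ 0.9276  0.1791  0.3279]
 [ 0.3335 -0.0012 -0.9427]] [-0.0003  0.0056  0.002  -0.0016  0.0009 -0.0043]
y [284.6033 213.1989] [273 178  23  58 920] ((284.0, 206.5), (57.0, 22.0), 90.0)
r [285.4179 173.2189] 201
grip [ 0.5589 -0.3659  0.06  ] collar [ 0.5537 -0.3338  0.06  ]
```

View pics/w3.png

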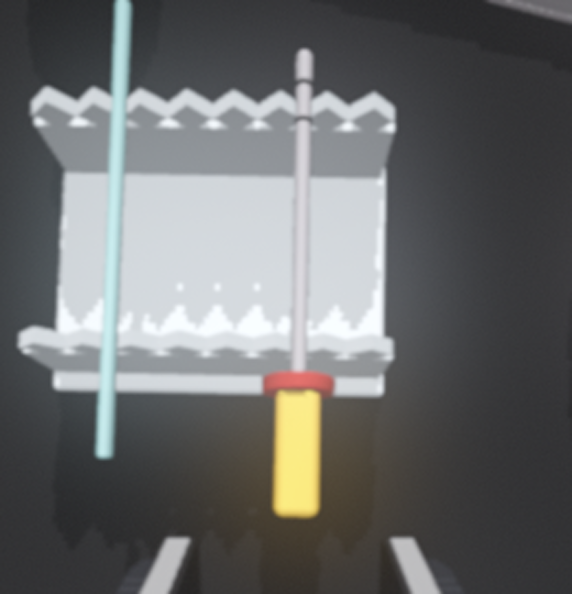

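The crop shows the stick nearly along the tool's x axis, with its tip at full-frame pixel (288.2,22.7). The handle's top face runs from (285.2,178.2) to (284.5,234). It lies midway between the fingers, and the glass rod is well clear.

```bash
python3 - <<'E'
from h import *
import pickle
f=pickle.load(open("w3.pkl","rb"));o=ctrl.get_obs();P,Q=o["eef_pos"],rot(o)
tip=onz(f,(288.2,22.9),.055);a=onz(f,(285.2,178.2),.065);b=onz(f,(284.5,234),.065)
g=(a+b)/2;g[2]=.054;d=tip-g;az=np.degrees(np.arctan2(d[1],d[0]))
print(tip,a,b,"len",np.linalg.norm(a-b),"tip-grip",np.linalg.norm(d),az)
st=np.array([np.cos(np.radians(az)),np.sin(np.radians(az)),0])
T=target(az,0,20);p=g-st*.003+T.apply([0,0,GP]);print(g,p,plan(P,Q,p,T))
E
```

```text
[ 0.5327 -0.2031  0.055 ] [ 0.5544 -0.3387  0.065 ] [ 0.5617 -0.3823  0.065 ] len 0.04416968360696782 tip-grip 0.15945010604809226 99.13884167251308
[ 0.558  -0.3605  0.054 ] [ 0.5575 -0.3571  0.0361] (array([-0.0768,  0.0862,  0.1808]), array([0.0366, 0.078 , 2.152 ]))
```

send_rows(increments=[[[0, 0, 0.1], [0, 0.1, 0.4], 50], [[-0.1, 0.1, 0.2], [0.05, 0.1, 0.9], 50], [[-0.1, 0.1, 0.2], [0.05, 0.1, 1.4], 50], [[-0.1, 0.1, 0.2], [0.05, 0.1, 1.8], 50], [[-0.1, 0.1, 0.2], [0.05, 0.1, 2.1], 50], [[-0.1, 0.1, 0.2], [0.05, 0.1, 2.15], 50], [[-0.1, 0.1, 0.2], [0.05, 0.1, 2.15], 50], [[-0.1, 0.1, 0.2], [0.05, 0.1, 2.15], 50]])

```text
clock: 2.7
eef_pos: [0.5587, -0.3568, 0.0366]
eef_rot: [-0.132, 0.639, 0.749, 0.114]
contact_force: [-0.1, 0.2, -0.2]
width: 0.0428
grasp_force: 0.0
```

```bash
python3 - <<'E'
from h import *
f=grab("wrist");save(f,"w4.png",(130,80,430,305),2.6)
o=ctrl.get_obs();P,Q=o["eef_pos"],rot(o);g=P-Q.apply([0,0,GP]);print(P,"grasp pt",g,Q.as_matrix(),o["contact_force"])
T=target(99.1,0,20);p=np.array([.5575,-.3571,.0361]);print(plan(P,Q,p,T))
E
```

```text
[ 0.5588 -0.3569  0.0367] grasp pt [ 0.5597 -0.3633  0.0545] [[-0.1475  0.9877 -0.0517]
 [ 0.9276  0.1563  0.3392]
 [ 0.3431  0.0021 -0.9393]] [-0.2693 -0.5675  0.9974]
(array([ 0.0252, -0.0111, -0.0101]), array([-0.0038, -0.0255,  0.0105]))
```

View pics/w4.png

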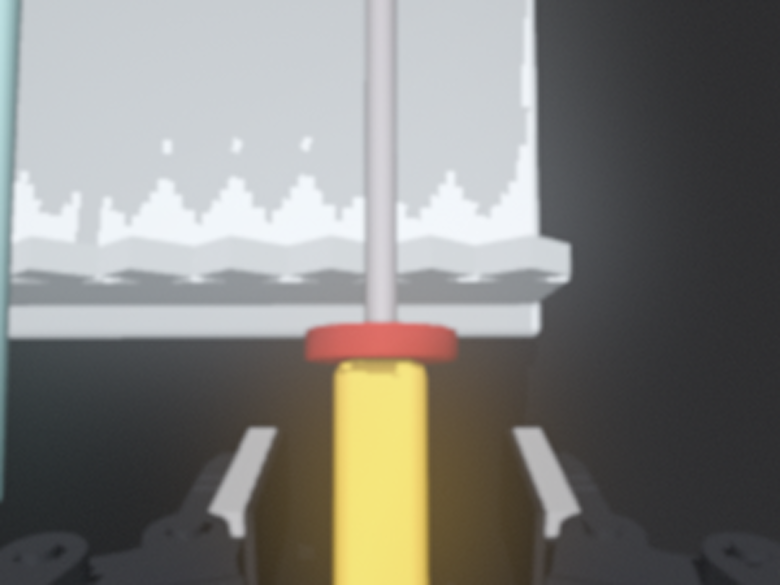

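The fingers straddle the handle behind the collar, with the handle about 1.5 mm left of centre. Closing now.

send_rows(increments=[[[0, 0, 0], [0, -0.03, 0], 40], [[0, 0, 0], [0, -0.03, 0], 20], [[0, 0, 0], [0, -0.03, 0], 0], [[0, 0, 0], [0, -0.03, 0], 0], [[0, 0, 0], [0, -0.03, 0], 0], [[0, 0, 0], [0, -0.03, 0], 0], [[0, 0, 0], [0, -0.03, 0], 0], [[0, 0, 0], [0, -0.03, 0], 0]])

```text
clock: 3.55
eef_pos: [0.5566, -0.3566, 0.0354]
eef_rot: [-0.133, 0.639, 0.749, 0.114]
contact_force: [-2.1, -1.7, 5.5]
width: 0.0153
grasp_force: 59.9
```

send_rows(increments=[[[0, 0, 0], [0.1, 0, -0.3], 0], [[0, 0, 0], [0.25, 0, -0.7], 0], [[0, 0, 0], [0.4, 0, -1.1], 0], [[0, 0, 0], [0.6, 0, -1.65], 0], [[0, 0, 0], [0.8, 0, -2.2], 0], [[0, 0, 0], [1.0, 0, -2.8], 0], [[0, 0, 0], [1.2, 0, -3.3], 0], [[0, 0, 0], [1.2, 0, -3.3], 0]])

```text
clock: 4.35
eef_pos: [0.5579, -0.3573, 0.2166]
eef_rot: [-0.129, 0.639, 0.75, 0.114]
contact_force: [-0.3, 0.3, 1.1]
width: 0.0149
grasp_force: 59.2
```

```bash
python3 - <<'E'
from h import *
import pickle
f=grab("wrist");pickle.dump(f,open("w5.pkl","wb"));save(f,"w5.png",(150,0,410,270),2.2)
o=ctrl.get_obs();P,Q=o["eef_pos"],rot(o);print(P,Q.as_matrix(),o["contact_force"],o["joints"])
T=f["camera_from_world"];print("cam in tool",Q.inv().apply(-T[:3,:3].T@T[:3,3]-P))
for lean in(18,20,22):
    s=R.from_rotvec([0,np.radians(-lean),0]);
    L=lambda v:proj(f,P+Q.apply([0,0,-GP])+Q.apply(s.apply(v)))
    print(lean,"tip",L([.162,0,0]),"collar front top",L([.032,0,.0-.014]),"handle start",L([.026,0,-.011]))
E
```

```text
[ 0.5576 -0.3572  0.2137] [[-0.1491  0.9876 -0.0496]
 [ 0.9281  0.157   0.3376]
 [ 0.3412  0.0043 -0.94  ]] [ 0.4262 -1.3174 -0.4688] [-0.7337  0.4986  0.8129  0.2531  2.0887 -0.795 ]
cam in tool [ 0.0671  0.001  -0.1459]
18 tip [278.7363 -49.03  ] collar front top [278.4927 205.9056] handle start [278.5413 219.7022]
20 tip [278.8082 -38.8255] collar front top [278.512  204.9929] handle start [278.5564 218.906 ]
22 tip [278.8748 -29.0089] collar front top [278.5312 204.1872] handle start [278.5714 218.1924]
```

View pics/w5.png

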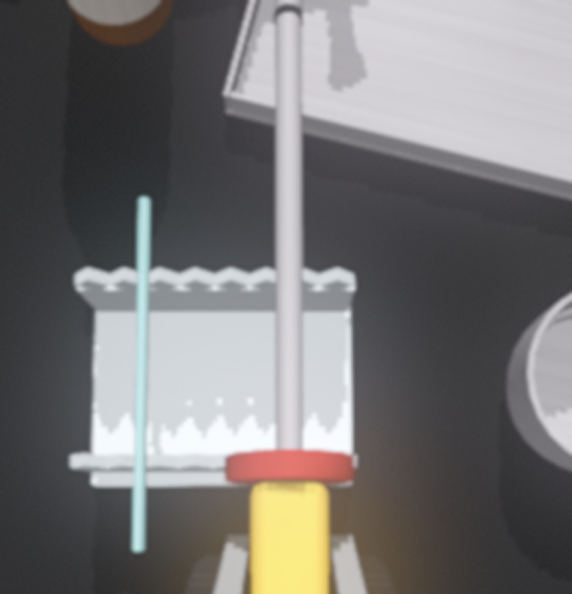

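The stick is firmly held and in line with the tool. Next I work out the move to a pose with the tip 5 cm out from the mouth.

```bash
cat >> h.py <<'E'
AH=.162   # tip ahead of grasp point along the stick
def sdir(az,pt): a,p=np.radians([az,pt]); return np.array([np.cos(a)*np.cos(p),np.sin(a)*np.cos(p),-np.sin(p)])
def tcp_for(tip,az,pt,lean=20):
    T=target(az,pt,lean); return np.asarray(tip)-AH*sdir(az,pt)+T.apply([0,0,GP]),T
E
python3 - <<'E'
from h import *
import pickle
F=pickle.load(open("F0.pkl","rb"))
print("mouth top/side at .165",onz(F["top"],(219.5,219.5),.165),onz(F["side"],(250.7,172.5),.165))
o=ctrl.get_obs();P,Q=o["eef_pos"],rot(o);print(P)
m=np.array([.521,.143,.165])
for out in(.05,):
    p,T=tcp_for(m-out*sdir(114.5,40),114.5,40);print(p,plan(P,Q,p,T))
E
```

```text
mouth top/side at .165 [0.5209 0.1435 0.165 ] [0.5189 0.1387 0.165 ]
[ 0.5576 -0.3572  0.2137]
[ 0.591  -0.0107  0.2834] (array([ 0.0406, -6.6116, -2.6301]), array([6.8076, 1.755 , 0.9956]))
```

send_rows(increments=[[[0, -0.5, -0.2], [0.5, 0.1, 0.1], 0], [[0, -1.1, -0.4], [1.2, 0.3, 0.2], 0], [[0, -1.8, -0.7], [1.9, 0.5, 0.3], 0], [[0, -2.5, -1.0], [2.7, 0.7, 0.4], 0], [[0, -3.3, -1.3], [3.5, 0.9, 0.5], 0], [[0, -4.0, -1.6], [4.3, 1.1, 0.6], 0], [[0, -4.7, -1.9], [5.0, 1.3, 0.7], 0], [[0, -5.3, -2.1], [5.5, 1.4, 0.8], 0]])

```text
clock: 5.2
eef_pos: [0.583, -0.0747, 0.2672]
eef_rot: [0.091, 0.56, 0.822, -0.052]
contact_force: [1.2, -0.2, 0.1]
width: 0.0154
grasp_force: 59.2
```

```bash
python3 - <<'E'
from h import *
o=ctrl.get_obs();P,Q=o["eef_pos"],rot(o);print(P,o["joints"],o["width"],o["qvel"])
p,T=tcp_for(np.array([.521,.143,.165])-.05*sdir(114.5,40),114.5,40);print(p,plan(P,Q,p,T))
E
```

```text
[ 0.583  -0.0747  0.2672] [-0.0817 -0.0302  1.3038 -0.1828  1.7571 -0.5012] 0.015366945551980836 [ 0.7779 -0.226   0.2424 -0.6502 -0.184   0.438 ]
[ 0.591  -0.0107  0.2834] (array([ 0.0155, -1.338 , -0.5049]), array([ 1.0413,  0.6251, -0.5407]))
```

send_rows(increments=[[[0, -0.4, -0.1], [0.3, 0.2, -0.2], 0], [[0, -0.8, -0.3], [0.6, 0.4, -0.3], 0], [[0, -1.1, -0.4], [0.9, 0.5, -0.5], 0], [[0, -1.3, -0.5], [1.05, 0.6, -0.55], 0], [[0, -1.3, -0.5], [1.05, 0.6, -0.55], 0], [[0, -1.3, -0.5], [1.05, 0.6, -0.55], 0], [[0, -1.3, -0.5], [1.05, 0.6, -0.55], 0], [[0, -1.3, -0.5], [1.05, 0.6, -0.55], 0]])

```text
clock: 6.0
eef_pos: [0.5901, -0.0147, 0.2843]
eef_rot: [0.144, 0.535, 0.827, -0.092]
contact_force: [0.6, -0.3, -0.1]
width: 0.015
grasp_force: 59.2
```

```bash
python3 - <<'E'
from h import *
import pickle
o=ctrl.get_obs();P,Q=o["eef_pos"],rot(o);print(P,o["joints"],o["width"],o["contact_force"],o["qvel"])
m=np.array([.521,.143,.165])
p,T=tcp_for(m-.05*sdir(114.5,40),114.5,40);print(p,plan(P,Q,p,T))
G={n:grab(n) for n in("top","side")};pickle.dump(G,open("G.pkl","wb"))
gp=P-Q.apply([0,0,GP]);s=Q.apply(R.from_rotvec([0,np.radians(-20),0]).apply([1,0,0]));tip=gp+AH*s
print("stick dir",s,"az",np.degrees(np.arctan2(s[1],s[0])),"tip",tip)
for n in G:print(n,"tip",proj(G[n],tip),"mouth",proj(G[n],m))
a=cv2.cvtColor(G["top"]["pixels"],4)[170:270,180:290];b=cv2.cvtColor(G["side"]["pixels"],4)[120:220,210:320]
cv2.imwrite("pics/g1.png",cv2.resize(np.hstack([a,b]),None,fx=3.6,fy=3.6,interpolation=2))
E
```

```text
[ 0.5901 -0.0147  0.2843] [ 0.1019 -0.0345  1.2999 -0.3301  1.7526 -0.4006] 0.015040987081030072 [ 0.6361 -0.2908 -0.0982] [ 0.0021 -0.0033 -0.     -0.0009  0.0009  0.001 ]
[ 0.591  -0.0107  0.2834] (array([-0.0025, -0.0572, -0.0522]), array([ 0.0662,  0.0503, -0.0054]))
stick dir [-0.3147  0.7026 -0.6382] az 114.12372930545119 tip [0.5364 0.105  0.1988]
top tip [233.1879 211.6303] mouth [219.7031 219.4512]
side tip [257.021 168.27 ] mouth [251.3564 171.6234]
```

View pics/g1.png

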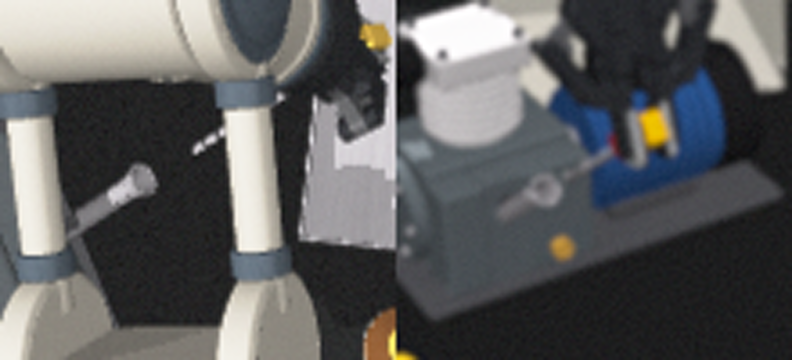

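The tip is in the top view at (234.2,212.5) and the mouth at (219.7,220.0), both within about 1 px of prediction. In the side view the rod lines up with the mouth at (251.4,172.8). I check the tube's azimuth against its image direction.

```bash
python3 - <<'E'
from h import *
import pickle
G=pickle.load(open("G.pkl","rb"));F=pickle.load(open("F0.pkl","rb"))
# tube pixels in the first top frame: gray-bright pixels per column between the crankcase and the mouth
g=F["top"]["pixels"].astype(int).sum(2)/3
pts=[]
for c in range(201,213):
    r=np.arange(215,240);col=g[215:240,c];w=np.clip(col-75,0,None)
    k=col.argmax();sel=np.abs(np.arange(25)-k)<=4;pts.append((c,(r*w*sel).sum()/(w*sel).sum()))
print(np.round(pts,1).tolist())
pf=np.polyfit(*np.array(pts).T,1);print("slope",pf)
m=np.array([.521,.144,.165])
for az in(112,114.5,117,119):
    a=proj(F["top"],m+.02*sdir(az,40));b=proj(F["top"],m+.08*sdir(az,40));print(az,a,b,(b-a)[1]/(b-a)[0])
o=ctrl.get_obs();P,Q=o["eef_pos"],rot(o)
for az in(114.5,116):
  for dep in(-.005,.03):
    p,T=tcp_for(m+[.0005,.002,0]+dep*sdir(az,40),az,40);print(az,dep,plan(P,Q,p,T))
E
```

```text
[[201.0, 230.2], [202.0, 230.7], [203.0, 230.2], [204.0, 229.4], [205.0, 228.8], [206.0, 228.2], [207.0, 227.4], [208.0, 226.8], [209.0, 226.1], [210.0, 224.6], [211.0, 224.2], [212.0, 223.6]]
slope [ -0.676 367.112]
112 [214.4941 222.2517] [200.6531 230.3105] -0.5822405189871026
114.5 [214.5852 222.487 ] [201.0005 231.2249] -0.6432180764478406
117 [214.6867 222.718 ] [201.3885 232.1228] -0.7072314617042806
119 [214.7752 222.8993] [201.7278 232.828 ] -0.7609728293925963
114.5 -0.005 (array([ 0.0017, -0.0562, -0.0504]), array([0.9551, 0.0769, 0.2959]))
114.5 0.03 (array([ 0.0017, -0.0562, -0.0504]), array([1.6115, 0.0734, 0.5392]))
116 -0.005 (array([-0.0832, -0.056 , -0.2856]), array([0.9564, 0.1473, 0.2956]))
116 0.03 (array([-0.0832, -0.056 , -0.2856]), array([1.6125, 0.1298, 0.539 ]))
```

send_rows(increments=[[[0, -0.05, -0.1], [0.2, 0.1, 0.05], 0], [[0, -0.05, -0.1], [0.4, 0.1, 0.1], 0], [[0, -0.05, -0.1], [0.6, 0.1, 0.15], 0], [[0, -0.05, -0.1], [0.8, 0.1, 0.25], 0], [[0, -0.05, -0.1], [1.0, 0.1, 0.3], 0], [[0, -0.05, -0.1], [1.15, 0.1, 0.35], 0], [[0, -0.05, -0.1], [1.25, 0.1, 0.4], 0], [[0, -0.05, -0.1], [1.25, 0.1, 0.4], 0]])

```text
clock: 6.9
eef_pos: [0.5729, 0.0366, 0.244]
eef_rot: [0.145, 0.53, 0.83, -0.094]
contact_force: [-0.5, 0.2, 0.2]
width: 0.0158
grasp_force: 59.2
```

```bash
cat >> h.py <<'E'
def rep(m=np.array([.5215,.146,.165]),az=115,mom=True):
    o=ctrl.get_obs();P,Q=o["eef_pos"],rot(o);s=Q.apply(R.from_rotvec([0,np.radians(-20),0]).apply([1,0,0]))
    tip=P-Q.apply([0,0,GP])+AH*s; d=sdir(az,40); v=tip-m
    L=np.array([np.sin(np.radians(az)),-np.cos(np.radians(az)),0]);U=np.cross(L,d)
    f=o["contact_force"]
    print("t",o["clock"],"depth",v@d,"lat",v@L,"up",v@U,"az",np.degrees(np.arctan2(s[1],s[0])),"pitch",np.degrees(np.arcsin(-s[2])))
    print("force along/lat/up",f@d,f@L,f@U,"torque",o["wrist_torque"],"w",o["width"],o["grasp_force"])
    print("tool-axes of: d",Q.inv().apply(d),"L",Q.inv().apply(L),"U",Q.inv().apply(U)); return o
E
python3 - <<'E'
from h import *
import pickle
rep()
G={n:grab(n) for n in("top","side")};pickle.dump(G,open("G2.pkl","wb"))
a=cv2.cvtColor(G["top"]["pixels"],4)[180:250,190:260];b=cv2.cvtColor(G["side"]["pixels"],4)[140:210,220:290]
cv2.imwrite("pics/g2.png",cv2.resize(np.hstack([a,b]),None,fx=5.6,fy=5.6,interpolation=2))
E
```

```text
t 6.9 depth 0.012150703901036185 lat 0.00038450825897086037 up 0.0007893635454396348 az 115.02697853363475 pitch 39.95195761155287
force along/lat/up 0.18946968730486077 -0.3360174020684489 0.4160988264432032 torque [0.1213 0.0558 0.005 ] w 0.0157730475809804 59.18505549430847
tool-axes of: d [0.9394 0.0004 0.3428] L [ 0.0006  1.     -0.0028] U [ 0.3428 -0.0029 -0.9394]
```

Nominal depth is 12 mm with no contact force. Going further in.

send_rows(increments=[[[0, 0, 0], [0.1, 0, 0.03], 0], [[0, 0, 0], [0.2, 0, 0.07], 0], [[0, 0, 0], [0.28, 0, 0.1], 0], [[0, 0, 0], [0.36, 0, 0.13], 0], [[0, 0, 0], [0.43, 0, 0.16], 0], [[0, 0, 0], [0.5, 0, 0.18], 0], [[0, 0, 0], [0.56, 0, 0.2], 0], [[0, 0, 0], [0.56, 0, 0.2], 0]])

```text
clock: 7.8
eef_pos: [0.5634, 0.0571, 0.2254]
eef_rot: [0.146, 0.53, 0.83, -0.094]
contact_force: [0.3, 0.9, -1.4]
width: 0.0146
grasp_force: 59.2
```

```bash
python3 -c "
from h import *
rep()"
```

```text
t 7.8 depth 0.04142803593714873 lat 0.000522965562619342 up 0.0010630944226720472 az 114.98211139500313 pitch 39.95960987658224
force along/lat/up 1.429527179812402 0.6550821013984597 -0.5724030643624791 torque [0.1784 0.0572 0.0381] w 0.014571401957749286 59.193960428237915
tool-axes of: d [ 0.9395 -0.0002  0.3427] L [ 0.0012  1.     -0.0026] U [ 0.3427 -0.0028 -0.9394]
```

send_rows(increments=[[[0, 0, 0], [0.1, 0, 0.04], 0], [[0, 0, 0], [0.22, 0, 0.08], 0], [[0, 0, 0], [0.34, 0, 0.12], 0], [[0, 0, 0], [0.46, 0, 0.17], 0], [[0, 0, 0], [0.57, 0, 0.21], 0], [[0, 0, 0], [0.68, 0, 0.25], 0], [[0, 0, 0], [0.75, 0, 0.27], 0], [[0, 0, 0], [0.75, 0, 0.27], 0]])

```text
clock: 8.6
eef_pos: [0.5504, 0.085, 0.1998]
eef_rot: [0.145, 0.53, 0.83, -0.094]
contact_force: [-0.2, 0.2, -0.7]
width: 0.0149
grasp_force: 59.2
```

```bash
python3 - <<'E'
from h import *
rep()
f=grab("wrist");a=cv2.cvtColor(f["pixels"],4)[0:290,150:410];t=grab("top");b=cv2.cvtColor(t["pixels"],4)[180:250,190:253]
cv2.imwrite("pics/g3.png",np.hstack([cv2.resize(a,None,fx=1.6,fy=1.6),cv2.resize(b,(378,464))]))
E
```

```text
t 8.6 depth 0.08144417280865346 lat 0.00047654505980378875 up 0.0012241829418732225 az 114.99920056705567 pitch 39.95919403598377
force along/lat/up 0.6769316015279798 -0.13716265885553885 -0.34706639243059106 torque [ 0.079   0.0857 -0.0215] w 0.014945606119314234 59.191728830337524
tool-axes of: d [ 0.9394 -0.      0.3427] L [ 0.001   1.     -0.0027] U [ 0.3427 -0.0029 -0.9394]
```

View pics/g3.png

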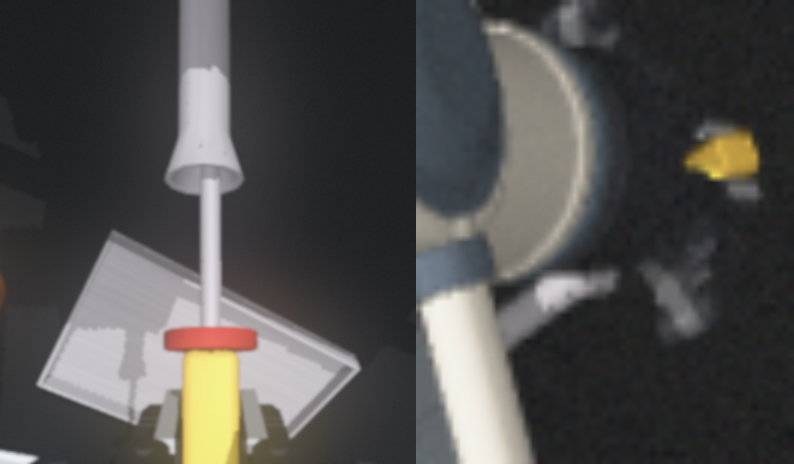

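The rod is inside the tube mouth. It sits about 2 mm right of the mouth's centre, so I correct that slightly on the way in. About 47 mm remains.

send_rows(increments=[[[0, 0, 0], [0.1, -0.01, 0.04], 0], [[0, 0, 0], [0.2, -0.02, 0.07], 0], [[0, 0, 0], [0.3, -0.03, 0.11], 0], [[0, 0, 0], [0.4, -0.03, 0.15], 0], [[0, 0, 0], [0.5, -0.03, 0.18], 0], [[0, 0, 0], [0.6, -0.03, 0.22], 0], [[0, 0, 0], [0.68, -0.03, 0.25], 0], [[0, 0, 0], [0.68, -0.03, 0.25], 0]])

```text
clock: 9.5
eef_pos: [0.5373, 0.1095, 0.1762]
eef_rot: [0.145, 0.53, 0.83, -0.094]
contact_force: [-0.4, 0.1, -0.8]
width: 0.0152
grasp_force: 59.2
```

```bash
python3 -c "
from h import *
rep()"
```

```text
t 9.5 depth 0.11780802220678582 lat -0.0010772180983841043 up 0.0010209588749771972 az 115.01587504365762 pitch 39.95796798852394
force along/lat/up 0.721959107900054 -0.3160938420908424 -0.393855690906287 torque [0.1467 0.1005 0.0336] w 0.015206666105558379 59.213542342185974
tool-axes of: d [0.9394 0.0002 0.3427] L [ 0.0008  1.     -0.0029] U [ 0.3427 -0.003  -0.9394]
```

send_rows(increments=[[[0, 0, 0], [0.03, 0, 0.01], 0], [[0, 0, 0], [0.06, 0, 0.02], 0], [[0, 0, 0], [0.09, 0, 0.03], 0], [[0, 0, 0], [0.11, 0, 0.04], 0], [[0, 0, 0], [0.13, 0, 0.05], 0], [[0, 0, 0], [0.15, 0, 0.055], 0], [[0, 0, 0], [0.17, 0, 0.06], 0], [[0, 0, 0], [0.17, 0, 0.06], 0]])

```text
clock: 10.3
eef_pos: [0.5346, 0.1155, 0.1711]
eef_rot: [0.146, 0.53, 0.83, -0.094]
contact_force: [-1.0, 0.4, -0.5]
width: 0.015
grasp_force: 59.2
```

```bash
python3 -c "
from h import *
rep()"
```

```text
t 10.3 depth 0.12617249507679387 lat -0.0008305945313859114 up 0.0012474673685566665 az 114.9540896308082 pitch 39.967375636741934
force along/lat/up 0.9069363472802707 -0.7198963765890936 0.14636178731590604 torque [ 0.148   0.1227 -0.0128] w 0.01497731436713538 59.212709069252014
tool-axes of: d [ 0.9395 -0.0006  0.3426] L [ 0.0015  1.     -0.0024] U [ 0.3426 -0.0027 -0.9395]
```

send_rows(increments=[[[0, 0, 0], [0.01, 0, 0.004], 0], [[0, 0, 0], [0.02, 0, 0.008], 0], [[0, 0, 0], [0.03, 0, 0.011], 0], [[0, 0, 0], [0.04, 0, 0.015], 0], [[0, 0, 0], [0.05, 0, 0.018], 0], [[0, 0, 0], [0.06, 0, 0.022], 0], [[0, 0, 0], [0.07, 0, 0.026], 0], [[0, 0, 0], [0.07, 0, 0.026], 0]])

```text
clock: 11.1
eef_pos: [0.5339, 0.1171, 0.1697]
eef_rot: [0.147, 0.53, 0.83, -0.094]
contact_force: [0.9, -4.0, 3.5]
width: 0.0154
grasp_force: 59.4
```

```bash
python3 -c "
from h import *
rep()"
```

```text
t 11.1 depth 0.128404689461599 lat -0.0005925603930847789 up 0.0009569326484429458 az 114.84278626255158 pitch 40.08962665514793
force along/lat/up -5.339477655115692 -0.9313720463820516 0.12426190905755785 torque [-0.7141 -0.1143 -0.0369] w 0.01538575649437703 59.39831078052521
tool-axes of: d [ 0.9402 -0.0021  0.3406] L [ 0.0029  1.     -0.0019] U [ 0.3405 -0.0027 -0.9402]
```

Axial resistance has appeared (5 N) at the expected depth, so the collar is on the mouth. I seat it with a slight extra push and hold.

send_rows(increments=[[[0, 0, 0], [0.01, 0, 0.004], 0], [[0, 0, 0], [0.02, 0, 0.007], 0], [[0, 0, 0], [0.03, 0, 0.011], 0], [[0, 0, 0], [0.03, 0, 0.011], 0], [[0, 0, 0], [0.03, 0, 0.011], 0], [[0, 0, 0], [0.03, 0, 0.011], 0], [[0, 0, 0], [0.03, 0, 0.011], 0], [[0, 0, 0], [0.03, 0, 0.011], 0]])

```text
clock: 11.9
eef_pos: [0.5339, 0.1171, 0.1697]
eef_rot: [0.148, 0.531, 0.829, -0.095]
contact_force: [0.2, -9.5, 5.8]
width: 0.0153
grasp_force: 59.7
```

```bash
python3 - <<'E'
from h import *
rep()
f=grab("wrist");cv2.imwrite("pics/w6.png",cv2.cvtColor(f["pixels"],4))
h=cv2.cvtColor(f["pixels"],cv2.COLOR_RGB2HSV);m=cv2.inRange(h,(0,110,60),(12,255,255));n,l,s,c=cv2.connectedComponentsWithStats(m);k=1+s[1:,4].argmax();print(s[k])
x=int(c[k][0]);print("column above collar",f["pixels"][s[k][1]-22:s[k][1]+4:2,x].tolist())
y=s[k][1]
for r in range(y-12,y+1,2):
    row=f["pixels"][r].astype(int).sum(1);w=np.nonzero(row[x-40:x+40]>300)[0];print(r,(w.min()+x-40,w.max()+x-40) if len(w) else None)
E
```

```text
t 11.9 depth 0.1284527813091347 lat -0.0003467791332142575 up 0.0006845022933111289 az 114.72701669251667 pitch 40.21632540770583
force along/lat/up -10.44085804740646 -3.794332455680301 -1.133365842314908 torque [-1.4328 -0.1628 -0.0144] w 0.015289681629431673 59.687451124191284
tool-axes of: d [ 0.941  -0.0036  0.3385] L [ 0.0044  1.     -0.0013] U [ 0.3385 -0.0027 -0.941 ]
[253 205  59  16 784]
column above collar [[231, 227, 232], [230, 226, 231], [228, 225, 229], [227, 223, 227], [226, 222, 226], [225, 221, 225], [225, 220, 225], [225, 220, 224], [225, 220, 224], [225, 221, 225], [227, 210, 213], [234, 121, 112], [241, 118, 107]]
193 (np.int64(258), np.int64(301))
195 (np.int64(242), np.int64(302))
197 (np.int64(242), np.int64(303))
199 (np.int64(242), np.int64(303))
201 (np.int64(242), np.int64(304))
203 (np.int64(242), np.int64(305))
205 (np.int64(242), np.int64(307))
```

The collar is seated: no further travel at 10 N, with the flare filling the view right at the collar. Drawing out.

send_rows(increments=[[[0, 0, 0], [-0.1, 0, -0.04], 0], [[0, 0, 0], [-0.3, 0, -0.11], 0], [[0, 0, 0], [-0.55, 0, -0.2], 0], [[0, 0, 0], [-0.8, 0, -0.29], 0], [[0, 0, 0], [-1.05, 0, -0.38], 0], [[0, 0, 0], [-1.3, 0, -0.47], 0], [[0, 0, 0], [-1.55, 0, -0.56], 0], [[0, 0, 0], [-1.7, 0, -0.62], 0]])

```text
clock: 12.75
eef_pos: [0.5628, 0.0552, 0.2271]
eef_rot: [0.146, 0.53, 0.83, -0.094]
contact_force: [1.6, -0.6, -0.3]
width: 0.0151
grasp_force: 59.3
```

```bash
python3 -c "
from h import *
rep()"
```

```text
t 12.75 depth 0.0391321804523369 lat -0.000576401062156567 up 0.0013098242205690641 az 114.83463158119672 pitch 39.99287569854324
force along/lat/up -0.7375685711881987 1.164687578782425 -1.054900647150459 torque [ 0.1589  0.089  -0.0022] w 0.015127002252809427 59.25842463970184
tool-axes of: d [ 0.9396 -0.0022  0.3421] L [ 0.0029  1.     -0.0016] U [ 0.3421 -0.0025 -0.9396]
```

send_rows(increments=[[[0, 0, 0], [-0.25, 0, -0.09], 0], [[0, 0, 0], [-0.5, 0, -0.18], 0], [[0, 0, 0], [-0.75, 0, -0.27], 0], [[0, 0, 0], [-1.0, 0, -0.36], 0], [[0, 0, 0], [-1.25, 0, -0.45], 0], [[0, 0, 0], [-1.5, 0, -0.55], 0], [[0, 0, 0], [-1.7, 0, -0.62], 0], [[0, 0, 0], [-1.7, 0, -0.62], 0]])

```text
clock: 13.55
eef_pos: [0.592, -0.0077, 0.2855]
eef_rot: [0.147, 0.531, 0.83, -0.094]
contact_force: [0.8, 0.5, -0.6]
width: 0.0155
grasp_force: 59.3
```

```bash
python3 - <<'E'
from h import *
o=rep();P,Q=o["eef_pos"],rot(o);print(P,o["joints"],o["contact_force"])
for az in(100,105,114.8):
    p,T=tcp_for([.585,-.045,.118],az,0);print(az,p,plan(P,Q,p,T),"via up",plan(P,Q,p+[0,0,.1],T))
E
```

```text
t 13.55 depth -0.051497346107321595 lat -0.0005099624238945333 up 0.0014049103309432126 az 114.77329851549437 pitch 40.023865610718914
force along/lat/up 0.48217788244081095 0.9285774524382229 -0.40433396664572485 torque [0.1485 0.0207 0.0245] w 0.015466015710074135 59.2515903711319
tool-axes of: d [ 0.9398 -0.003   0.3416] L [ 0.0036  1.     -0.001 ] U [ 0.3416 -0.0022 -0.9398]
[ 0.592  -0.0077  0.2855] [ 0.1172 -0.0293  1.2939 -0.3373  1.7536 -0.3979] [ 0.7953  0.4916 -0.6197]
100 [ 0.612  -0.1981  0.1001] (array([0.003 , 6.6327, 2.5148]), array([-2.1369, -1.2353,  4.7243])) via up (array([0.003 , 6.6327, 2.5148]), array([-2.8218, -1.2348,  2.8452]))
105 [ 0.6252 -0.1952  0.1001] (array([0.0028, 6.6539, 1.6645]), array([-2.1911, -0.9702,  4.7441])) via up (array([0.0028, 6.6539, 1.6645]), array([-2.876 , -0.9697,  2.865 ]))
114.8 [ 0.6502 -0.1862  0.1001] (array([ 0.0025,  6.6706, -0.0025]), array([-2.2336, -0.4408,  4.7597])) via up (array([ 0.0025,  6.6706, -0.0025]), array([-2.9184, -0.4403,  2.8806]))
```

The stick is fully out. Next, swing it level over the tray, high first.

send_rows(increments=[[[0, 0.5, 0.1], [-0.3, -0.1, 0.2], 0], [[0, 1.3, 0.3], [-0.7, -0.2, 0.6], 0], [[0, 2.2, 0.5], [-1.1, -0.3, 1.0], 0], [[0, 3.1, 0.8], [-1.5, -0.5, 1.4], 0], [[0, 4.0, 1.0], [-1.9, -0.6, 1.8], 0], [[0, 5.0, 1.2], [-2.3, -0.8, 2.2], 0], [[0, 5.9, 1.4], [-2.6, -0.9, 2.6], 0], [[0, 6.6, 1.6], [-2.9, -1.0, 2.9], 0]])

```text
clock: 14.35
eef_pos: [0.6238, -0.1978, 0.1954]
eef_rot: [-0.139, 0.597, 0.783, 0.104]
contact_force: [-0.1, -0.1, -0.5]
width: 0.015
grasp_force: 59.3
```

send_rows(increments=[[[0, 0, 0], [0, 0, 0], 0], [[0, 0, 0], [0, 0, 0], 0], [[0, 0, 0], [0, 0, 0], 0], [[0, 0, 0], [0, 0, 0], 0], [[0, 0, 0], [0, 0, 0], 0], [[0, 0, 0], [0, 0, 0], 0], [[0, 0, 0], [0, 0, 0], 0], [[0, 0, 0], [0, 0, 0], 0]])

```text
clock: 15.15
eef_pos: [0.6241, -0.196, 0.1976]
eef_rot: [-0.136, 0.597, 0.784, 0.103]
contact_force: [0.2, -1.0, -1.1]
width: 0.0152
grasp_force: 59.2
```

```bash
python3 - <<'E'
from h import *
o=rep();P,Q=o["eef_pos"],rot(o);print(P)
p,T=tcp_for([.585,-.045,.118],105,0);print(p,plan(P,Q,p,T))
E
```

```text
t 15.15 depth -0.18501946046305953 lat -0.025818983454454443 up -0.09045085739239164 az 105.4714131723246 pitch 0.3085078618616827
force along/lat/up -0.061852202951201196 -0.2182694985226569 -1.5452395263979488 torque [-0.2128 -0.0175 -0.0536] w 0.01517410687749755 59.184860587120056
tool-axes of: d [ 0.4947 -0.1262  0.8599] L [0.1562 0.9862 0.0549] U [ 0.8549 -0.1071 -0.5076]
[ 0.6241 -0.196   0.1976]
[ 0.6252 -0.1952  0.1001] (array([-0.0349,  0.0515,  0.0709]), array([-0.648 ,  0.029 ,  1.8387]))
```

send_rows(increments=[[[0, 0, 0], [-0.1, 0, 0.3], 0], [[0, 0, 0], [-0.2, 0, 0.7], 0], [[0, 0, 0], [-0.35, 0, 1.0], 0], [[0, 0, 0], [-0.45, 0, 1.3], 0], [[0, 0, 0], [-0.55, 0, 1.6], 0], [[0, 0, 0], [-0.65, 0, 1.8], 0], [[0, 0, 0], [-0.65, 0, 1.85], 0], [[0, 0, 0], [-0.65, 0, 1.85], 0]])

```text
clock: 15.95
eef_pos: [0.6237, -0.1956, 0.099]
eef_rot: [-0.137, 0.597, 0.784, 0.103]
contact_force: [0.4, 0.6, 0.2]
width: 0.0151
grasp_force: 59.2
```

send_rows(increments=[[[0, 0, 0], [0, 0, 0], 0], [[0, 0, 0], [0, 0, 0], 0], [[0, 0, 0], [0, 0, 0], 0], [[0, 0, 0], [0, 0, 0], 0], [[0, 0, 0], [0, 0, 0], 0], [[0, 0, 0], [0, 0, 0], 0], [[0, 0, 0], [0, 0, 0], 0], [[0, 0, 0], [0, 0, 0], 0]])

```text
clock: 16.75
eef_pos: [0.6238, -0.1957, 0.0993]
eef_rot: [-0.137, 0.597, 0.784, 0.103]
contact_force: [0.0, 0.4, -0.2]
width: 0.0152
grasp_force: 59.2
```

```bash
python3 - <<'E'
from h import *
o=rep();P,Q=o["eef_pos"],rot(o)
s=Q.apply(R.from_rotvec([0,np.radians(-20),0]).apply([1,0,0]));gp=P-Q.apply([0,0,GP]);tip=gp+AH*s
f=grab("side");w=grab("wrist");print("tip",tip,"predicted side px tip/grip",proj(f,tip),proj(f,gp+.003*s),"qvel",np.abs(o["qvel"]).max())
for n,g in(("side",f),("wrist",w)):
    h=cv2.cvtColor(g["pixels"],cv2.COLOR_RGB2HSV)
    for nm,lo,hi in(("yel",(20,120,80),(35,255,255)),("red",(0,110,60),(8,255,255))):
        k,l,st,c=cv2.connectedComponentsWithStats(cv2.inRange(h,lo,hi));print(n,nm,[(c[i].round(1).tolist(),int(st[i][4])) for i in range(1,k) if st[i][4]>12])
print("collar pred side",proj(f,gp+.026*s),"wrist",proj(w,gp+.029*s))
E
```

```text
t 16.75 depth -0.12153139457578765 lat -0.02584811215059711 up -0.16545696064441956 az 105.454003116575 pitch 0.2892246978473179
force along/lat/up 0.4126932770015682 0.1978212003949486 0.04373119348268398 torque [-0.1468 -0.0199 -0.0112] w 0.015203250014196333 59.20264542102814
tool-axes of: d [ 0.4943 -0.1263  0.8601] L [0.1565 0.9862 0.0549] U [ 0.8551 -0.1075 -0.5072]
tip [ 0.5824 -0.0457  0.1164] predicted side px tip/grip [279.9682 225.647 ] [304.6035 265.7106] qvel 0.0015570539417292262
side yel [([209.5, 223.8], 154), ([307.4, 269.6], 75)]
side red []
wrist yel [([281.1, 271.5], 3874)]
wrist red [([281.4, 211.1], 872)]
collar pred side [300.7133 259.3841] wrist [279.4355 213.4026]
```

Held, level and still: the tip is over the tray at z ≈ 0.116 m and the collar has not shifted in the grip. Handing in.

```bash
python3 -c "
from bench import ctrl
print(ctrl.job_done())"
```

```text
the job is handed in; nothing more can be done
None
```

I handed the job in at 16.8 s, without seeing the verdict: the dipstick went down the tube until its collar stopped on the mouth (about 10 N), came right out, and is now held level and still by its handle, the tip about 10 cm above the tray floor.

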